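# Swing the lathe's tool rest into line and lock it

## Robot

A 6-joint arm with a two-finger parallel gripper is mounted at the origin on the work surface. World frame = base frame: x ahead of the robot, y to its left, z up, the work surface at z = 0. Lengths are in m, angles in degrees, forces in N, time in s.
With the tool pointing down it reaches from about 0.4 to 0.825 m from the base axis. Payload 7 kg.
Tool frame: the origin (TCP) lies at the very end of the fingers, on their centre line; the grasp point (between the pads) lies 19 mm behind it (r.hold_point_z is the distance from the TCP to the grasp point, in m); z points along the fingers, y is the direction in which the jaws open and shut (so a half turn about z gives the same grasp; the last joint's range is limited). The gripper opens to 88 mm and grips with 3 to 60 N. Pads are 19 mm wide; open, the fingers measure 130 mm over their backs; the gripper's body (78 mm by 193 mm) begins 47 mm behind the grasp point.
Start: joints at [-60.384, 20.546, 0.682, 0, -70.136, -16.507], TCP at [0.153, -0.657, 0.227] pointing down, gripper open.
Joint ranges: [-176.03, 176.03], [-82.01, 121.73], [-58.28, 71.71], [-173.87, 95.51], [-174.79, -0.11], [-173.66, 173.66]. Speed limits (degrees/s): [136.94, 136.94, 172.46, 180, 180, 180].

## Interface

Orientations are given as [roll, pitch, yaw] about the fixed x, y, z axes, in that order (R = Rz(yaw) Ry(pitch) Rx(roll)).
In Python, from plant import r gives the robot as it stands. The module is installed in compiled form; this text tells all that it offers.
- The arm moves only by the shell command python3 -m inch 'ROWS' [FORCE]. ROWS is text: rows parted by semicolons, each of 7 numbers parted by spaces: the shift along the tool's x, y, z in m, then the turn, a rotation vector about the tool's x, y, z in rad, then the opening, from 0 (shut) to 1 (fully open). In form: tx ty tz ax ay az jaw; .... A call has 1 to 20 rows; each row shifts and turns the commanded pose from where the row before left it, along the tool's axes as they then stand; what a row does not reach is not made up. A row lasts 1/12 s, in which the tool goes at most 41.7 mm and 7.16 degrees, less where a joint would pass 70% of its speed; a pose out of reach is approached as far as the arm can. A call with a gripper value outside its range is refused whole. The fingers move at their own pace and stop on an object; FORCE is the grip in N (left out, the last holds). Time passes only in rows, so rows that do not move let the fingers close. It gives the time, the measured TCP pose, the force and the opening at its end, in the units of the state.
- r.get_state(): the state, without advancing time (a new reading comes with each control period).
- r.capture(name): name is "scene" or "side" or "wrist"; returns the picture (480x640x3 uint8, red, green, blue); there is no depth.
- r.camera_params(name): a dict with "vfov" (degrees; the focal length in pixels is half the picture's height over the tangent of half this angle, whatever the lens; pixels are square), "cx", "cy" (the principal point, pixels), "R" (3x3) and "t" (3): a world point X has camera coordinates R X + t. Camera axes: x right, y down, z forward; pixel columns grow to the right and rows downward; lengths in m; the calibration is good to about 2 mm. A picture is of the moment at which its call begins: read the wrist's pose just before it. camera_params takes no time and is no camera call; for the wrist camera it gives the pose at the moment of the call.
- r.close_job(): hands the job in, once; it reports no verdict.
Trained networks look in the newest picture that a camera, given by its name, has taken for a name from the list of things; names that differ only in an ending like _2 or _b are one class to them, and where a whole thing is asked for, a point or a joint stands for the part that bears it (a point fixed in the world has none). Each returns a list of dicts, best first, with "p" (0 to 1); they miss things now and then, are a little off and sometimes report something else, mostly with a low value. They report only what shows in the picture. A call takes as long as a camera call.
- r.recognise(target, camera): "xy" ([column, row] in pixels, amid what is visible of it).
The state is a dict: "time_s": time; "joints": joint angles; "qd": joint speeds; "joint_torque": joint torques, N m; "tcp_pos": TCP position; "eef_rot": TCP orientation; "contact_force": force on the tool from outside, world axes, zero at the start; "moment": the same for the moment, N m; "gripper_width": finger opening in m.
Only numpy, scipy, OpenCV 4.12 (cv2) and the standard library are available. Lean on these libraries where they do the work, as an engineer would, in place of code of your own. Each camera call takes 0.05 s, during which the arm holds its last target.

## Task

The tool rest of the small stone-turning lathe has been left swung out, slanting across the mouth of the alabaster cup, with its clamp loose. Push the arm of the rest round with a fingertip until the rest stands parallel to the lathe bed beside the cup, then push the black-ball clamp lever down to its stop to lock it, and take the hand clear. It is all pushing: do not lift the rest in its socket, do not touch the cup or chuck, do not run the rest into the cup, and leave the things on the bench where they lie.

Things in the scene. Friction and masses are not known exactly. Their poses are not given: they have to be found in the camera images.
- lathe: Green bench lathe, fixed, 660 mm long. Origin on the bench under the spindle axis (185 mm high); y runs along the bed towards the headstock, x to the back, away from the robot (operator) side. Bed 76 mm wide, top 85 mm high; headstock (y 197 to 400 mm, x within 60 mm) up to 250 mm high, motor low behind it; tailstock (y below -125 mm) up to 240 mm high.
- workpiece: White alabaster cup, 72 mm in diameter, held in a dark four-jaw chuck (84 mm diameter) on the lathe spindle. Origin at the centre of the cup's open mouth, on the spindle axis (185 mm high); the cup runs 112 mm from there along the lathe's +y, the chuck from 112 to 155 mm. Not to be touched.
- holder: Dark steel tool-rest holder, fixed on the bed's operator side, up to 118 mm high; carries the clamp lever. Origin on the bench below the rest's upright post axis; axes as the lathe's. The post axis lies 55 to 62 mm from the spindle axis towards the operator and 0 to 50 mm short of the cup's mouth (lathe's -y).
- toolrest (a joint): Angle (rad) of the grey T-shaped rest about its upright post. 0 = bar parallel to the bed; grows counterclockwise seen from above: the headstock-side half swings out to the operator, the other half across the bed past the cup's mouth. Starts 0.45 to 0.95, stops at 1.25; at about -0.16 its end meets the cup. Stays where left; turning takes about 0.2 N m. The post is loose in its socket (liftable).
- rest_axis (a point): Point on the rest's turning axis at the top of the bar, 180 mm above the bench. The bar is straight, 150 mm long, 12 mm thick, centred on this axis, from 146 to 180 mm above the bench (from 136 mm over its middle 80 mm); in line with the bed it clears the cup by 13 to 20 mm.
- rest_end (a point): Top of the bar at its headstock-side end, the one swung out to the operator; 75 mm from the turning axis, 180 mm above the bench.
- clamp_lever (a joint): Angle (rad) of the clamp lever about its hub, whose axis is along the lathe's x. At 0 (loose) it points up at 55 degrees, leaning to the tailstock; grows as it goes down on the tailstock side, to the stop at 0.785 (tight), where it points up at 10 degrees. Starts 0 to 0.2. Stays where left; takes about 0.35 N m: 4 N square to the arm at the ball, up to 8 N straight down.
- lever_hub (a point): Centre of the clamp lever's hub, 85 mm above the bench and 60 mm from the rest's post axis on the operator's side.
- lever_ball (a point): Centre of the black ball, 24 mm in diameter, on the end of the 9 mm thick steel lever; 90 mm from the hub; 159 mm above the bench when loose, 101 mm when tight.
- bowl: Loose alabaster bowl, 100 mm across, 50 mm high, on the bench; origin under its centre. Leave alone.
- gouge: Loose turning gouge lying on the bench, 300 mm long, handle of pale wood up to 36 mm thick; origin on the bench under it, 150 mm from the handle's end, x towards the steel tip. Leave alone.
- calipers: Loose steel outside calipers lying flat, 150 mm by 95 mm, 12 mm high; origin at the middle of the underside. Leave alone.
- wax_tin: Loose small yellow tin, 60 mm in diameter, 55 mm high; origin under its centre. Leave alone.

How it is judged:
By the outcome, as a careful person would: the job done as asked, in the order asked, and still so for the second after the job is handed in, with the robot touching nothing.
It also fails if it takes over 48 s, if anything falls off the work surface, if the arm or the gripper's body presses on something with over 40 N, if the wrist force passes 120 N, or if a joint passes its speed limit or range.

## Working session

There is one attempt and no reset: what is moved stays moved. The work goes in short steps, Python scripts to look and compute and a shell command to move; the robot and the scene stay as the last step left them, time stands still between calls to the robot, and variables do not carry over. Pictures are saved under pics/ and viewed, and the job is handed in when it is done.

```bash
mkdir -p pics; cat > h.py <<'E'
from plant import r
import numpy as np, cv2
def snap(c,n):
    im=r.capture(c); cv2.imwrite(f'pics/{n}.png',im[:,:,::-1]); return im
def cam(c):
    p=r.camera_params(c); f=240/np.tan(np.radians(p['vfov'])/2); return p,f
def ray(c,uv):
    p,f=cam(c);R=np.array(p['R']);t=np.array(p['t'])
    d=R.T@np.array([(uv[0]-p['cx'])/f,(uv[1]-p['cy'])/f,1]);return -R.T@t,d
def atz(c,uv,z):
    o,d=ray(c,uv);return o+d*(z-o[2])/d[2]
def proj(c,X):
    p,f=cam(c);q=np.array(p['R'])@np.array(X)+np.array(p['t']);return np.array([p['cx']+f*q[0]/q[2],p['cy']+f*q[1]/q[2]])
def tri(a,b):
    (o1,d1),(o2,d2)=a,b
    s=np.linalg.lstsq(np.c_[d1,-d2],o2-o1,rcond=None)[0]
    A=o1+s[0]*d1;B=o2+s[1]*d2;return (A+B)/2,np.linalg.norm(A-B)
E
python3 - <<'E'
from h import *
np.set_printoptions(precision=4,suppress=True)
s=r.get_state();print({k:np.round(v,3) for k,v in s.items()})
for c in('scene','side','wrist'):
    snap(c,c+'0');p,f=cam(c);print(c,f,p['cx'],p['cy'],ray(c,(p['cx'],p['cy'])))
for n,z in[('rest_axis',.18),('rest_end',.18),('lever_ball',.155),('lever_hub',.085),('workpiece',.185)]:
    rr={}
    for c in('scene','side'):
        q=r.recognise(n,c)
        print(n,c,[(np.round(d['xy']),round(d['p'],2)) for d in q[:3]], atz(c,q[0]['xy'],z) if q else '')
        if q: rr[c]=ray(c,q[0]['xy'])
    if len(rr)==2: print('  tri',tri(*rr.values()))
E
```

```text
{'time_s': np.float64(0.0), 'joints': array([-60.384,  20.591,   0.634,  -0.019, -70.136, -16.506]), 'qd': array([-0.103,  0.023,  0.066, -0.121, -0.055,  0.074]), 'joint_torque': array([  0.001, -58.271,  29.305,   6.997,   0.007,  -0.   ]), 'tcp_pos': array([ 0.153, -0.657,  0.226]), 'eef_rot': array([ 179.905,   -0.009, -166.897]), 'contact_force': array([-0.895,  0.148,  0.445]), 'moment': array([-0.022, -0.045,  0.032]), 'gripper_width': np.float64(0.087)}
scene 435.3281520024776 324.02810134835426 235.9026371190445 (array([ 0.889 , -0.3453,  0.9538]), array([-0.4015,  0.3783, -0.8341]))
side 546.7658439878238 322.1876815883398 239.41411415042666 (array([0.2774, 0.988 , 0.7687]), array([ 0.2117, -0.8186, -0.5339]))
wrist 417.27647612280396 318.27423485014043 238.5900790659162 (array([ 0.0759, -0.6736,  0.3843]), array([ 0.2817,  0.0665, -0.9572]))
rest_axis scene [(array([343., 264.]), 0.73)] [ 0.5933 -0.0127  0.18  ]
rest_axis side [(array([303., 225.]), 0.7)] [0.5646 0.0427 0.18  ]
  tri (array([ 0.5803, -0.0012,  0.1517]), np.float64(0.004559180793697726))
rest_end scene [(array([344., 262.]), 0.68)] [ 0.5907 -0.0072  0.18  ]
rest_end side [(array([302., 228.]), 0.8)] [0.5619 0.055  0.18  ]
  tri (array([0.5777, 0.0062, 0.1488]), np.float64(0.0018190670739386533))
lever_ball scene [(array([315., 250.]), 0.57)] [ 0.518  -0.0218  0.155 ]
lever_ball side [] 
lever_hub scene [(array([413., 239.]), 0.6), (array([311., 258.]), 0.47)] [0.623  0.1973 0.085 ]
lever_hub side [(array([331., 243.]), 0.81)] [ 0.525  -0.0501  0.085 ]
  tri (array([0.5686, 0.1227, 0.1738]), np.float64(0.16627779161521952))
workpiece scene [(array([412., 239.]), 0.58), (array([343., 264.]), 0.57), (array([315., 259.]), 0.33)] [0.6522 0.1337 0.185 ]
workpiece side [(array([257., 228.]), 0.76)] [0.6491 0.09   0.185 ]
  tri (array([0.6478, 0.1197, 0.2013]), np.float64(0.020314491081824444))
```

View pics/scene0.png

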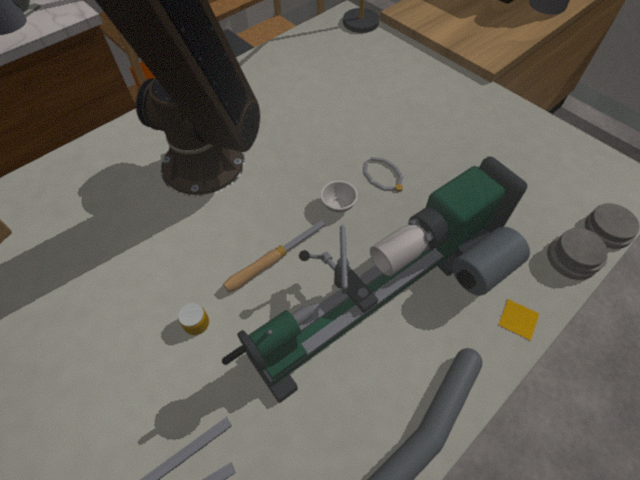

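View pics/side0.png

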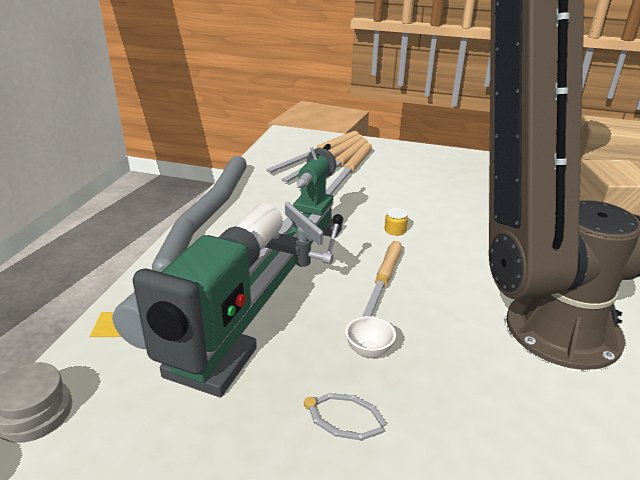

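View pics/wrist0.png

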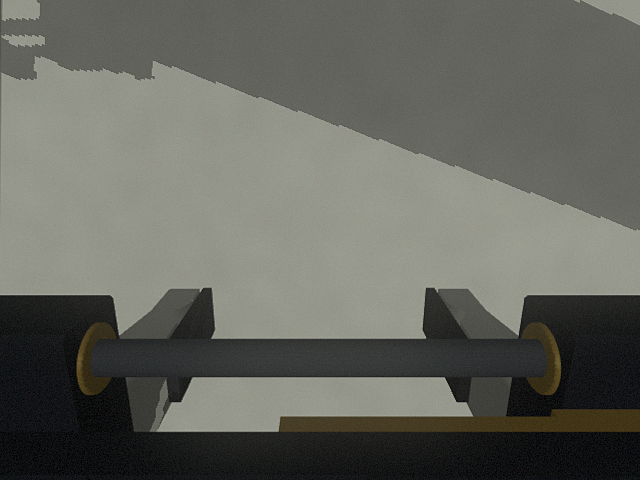

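The scene picture shows the rest bar running from about (343,228) to (346,287), the ball at (304,256) and the cup at about (400,250). I'll zoom in on both views.

```bash
python3 - <<'E'
import cv2
a=cv2.imread('pics/scene0.png')[190:340,270:470];b=cv2.imread('pics/side0.png')[180:290,230:370]
cv2.imwrite('pics/sz.png',cv2.resize(a,(800,600),interpolation=cv2.INTER_CUBIC))
cv2.imwrite('pics/dz.png',cv2.resize(b,None,fx=5,fy=5,interpolation=cv2.INTER_CUBIC))
E
```

```text
(no output)
```

View pics/sz.png

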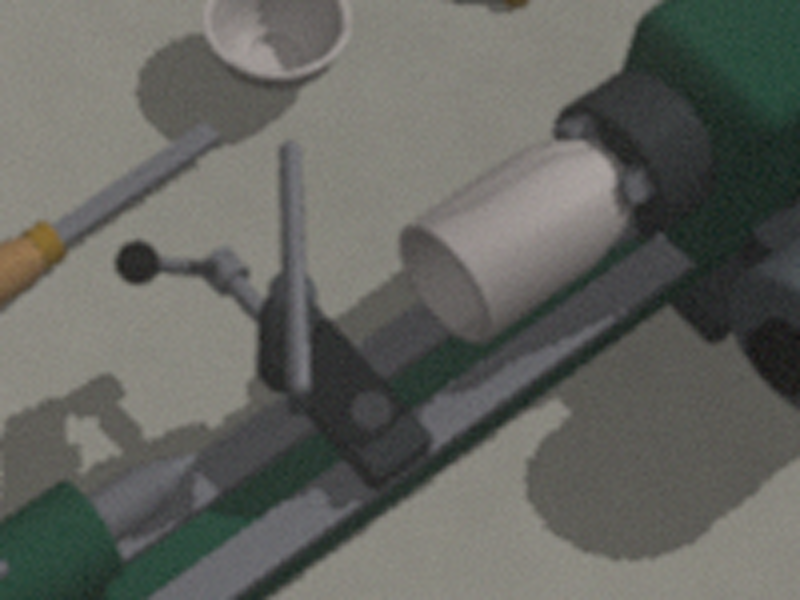

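View pics/dz.png

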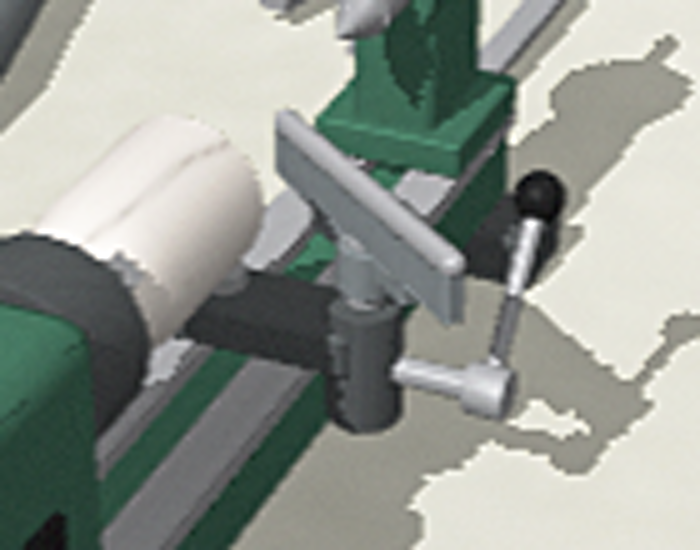

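```bash
cat > fit.py <<'E'
from h import *
from scipy.optimize import least_squares
def model(p):
    X,Y,psi,th,lv,d,m=p
    ex=np.array([np.cos(psi),np.sin(psi),0]);ey=np.array([-np.sin(psi),np.cos(psi),0]);ez=np.array([0,0,1])
    A=np.array([X,Y,0])
    b=-np.sin(th)*ex+np.cos(th)*ey   # towards headstock-side end
    nb=np.cross(ez,b)
    hub=A-.06*ex+.085*ez
    a=np.radians(55)-lv
    ball=hub+.09*(-np.cos(a)*ey+np.sin(a)*ez)
    mouth=A+d*ex+m*ey+.185*ez
    return dict(ex=ex,ey=ey,b=b,nb=nb,e1=A+.075*b+.18*ez,e2=A-.075*b+.18*ez,hub=hub,ball=ball,mouth=mouth,A=A)
if __name__=='__main__':
    obs=[('scene','e1',(342.5,226.5)),('scene','e2',(344.3,286)),('scene','ball',(304.2,255.5)),('scene','hub',(325.5,257)),('scene','mouth',(380.7,260.7)),
    ('side','e1',(321,232.2)),('side','e2',(287,203)),('side','ball',(337.6,219)),('side','hub',(328,258))]
    def res(p):
        M=model(p);return np.concatenate([proj(c,M[k])-uv for c,k,uv in obs]+[[(p[5]-.0585)/.002]])
    best=None
    for psi in(-1,-.5,0,.5):
        s=least_squares(res,[.58,0,psi,.7,.1,.0585,.03],loss='soft_l1')
        if best is None or s.cost<best.cost:best=s
    np.set_printoptions(precision=4,suppress=True)
    print(best.cost,best.x);print(best.fun.reshape(-1)[:-1].reshape(-1,2).round(1))
    np.save('p.npy',best.x);M=model(best.x)
    for k in M:print(k,M[k])
    for c in('scene','side'):
        im=cv2.imread(f'pics/{c}0.png');s=4
        P=lambda X:tuple(int(v) for v in proj(c,X)*s+2)
        big=cv2.resize(im,None,fx=s,fy=s)
        def ln(a,b,col=(0,0,255)):cv2.line(big,P(a),P(b),col,1)
        ez=np.array([0,0,1]);ex,ey=M['ex'],M['ey']
        for sg in(1,-1):
            ln(M['e1']+sg*.006*M['nb'],M['e2']+sg*.006*M['nb'])
        ln(M['hub'],M['ball'],(0,255,255));cv2.circle(big,P(M['ball']),5,(0,255,0),1)
        L=M['mouth']-.185*ez
        circ=[M['mouth']+.036*(np.cos(t)*ex+np.sin(t)*ez) for t in np.linspace(0,6.283,40)]
        for a,b in zip(circ,circ[1:]):ln(a,b,(255,0,0))
        for sg in(1,-1): ln(L+sg*.038*ex-.12*ey+.085*ez,L+sg*.038*ex+.19*ey+.085*ez,(0,255,0))
        cu=proj(c,M['e1']*.5+M['mouth']*.5)*s
        x0=int(max(0,cu[0]-400));y0=int(max(0,cu[1]-300))
        cv2.imwrite(f'pics/fit_{c}.png',big[y0:y0+600,x0:x0+800])
E
python3 fit.py
```

```text
Traceback (most recent call last):
  File "fit.py", line 21, in <module>
    s=least_squares(res,[.58,0,psi,.7,.1,.0585,.03],loss='soft_l1')
  File "fit.py", line 18, in res
    M=model(p);return np.concatenate([proj(c,M[k])-uv for c,k,uv in obs]+[[(p[5]-.0585)/.002]])
                                      ~~~~^^^^^^^^
  File "h.py", line 13, in proj
    p,f=cam(c);q=np.array(p['R'])@np.array(X)+np.array(p['t']);return np.array([p['cx']+f*q[0]/q[2],p['cy']+f*q[1]/q[2]])
        ~~~^^^
  File "h.py", line 6, in cam
    p=r.camera_params(c); f=240/np.tan(np.radians(p['vfov'])/2); return p,f
ValueError: time passes only in moves, steps and waits
```

```bash
python3 - <<'E'
s=open('h.py').read()
s=s.replace("def cam(c):\n    p=r","_C={}\ndef cam(c):\n    if c in _C: return _C[c]\n    p=r").replace("return p,f\n","\n    if c!='wrist':_C[c]=(p,f)\n    return p,f\n",1)
open('h.py','w').write(s)
E
python3 fit.py
```

```text
3.7655059961886046 [ 0.5763  0.0046 -0.1017  0.9164  0.0971  0.0598  0.0485]
[[ 0.1 -2.4]
 [-0.1  0.2]
 [-0.2 -0.2]
 [ 0.1  0.3]
 [-0.4 -0.6]
 [-0.1 -0.8]
 [-0.5 -1.9]
 [ 0.1  0.3]
 [-0.4  0. ]]
ex [ 0.9948 -0.1016  0.    ]
ey [0.1016 0.9948 0.    ]
b [-0.7275  0.6861  0.    ]
nb [-0.6861 -0.7275  0.    ]
e1 [0.5217 0.056  0.18  ]
e2 [ 0.6308 -0.0469  0.18  ]
hub [0.5166 0.0107 0.085 ]
ball [ 0.5106 -0.0476  0.1534]
mouth [0.6407 0.0468 0.185 ]
A [0.5763 0.0046 0.    ]
```

View pics/fit_scene.png

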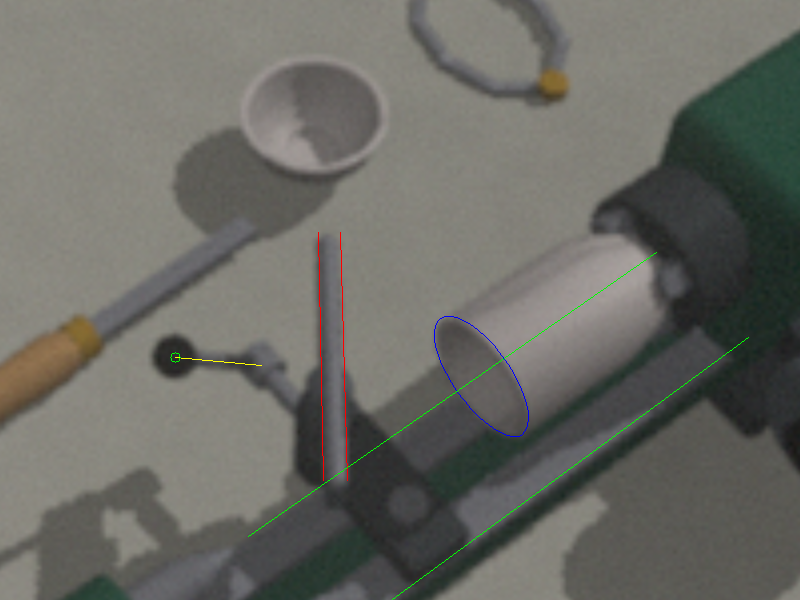

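View pics/fit_side.png

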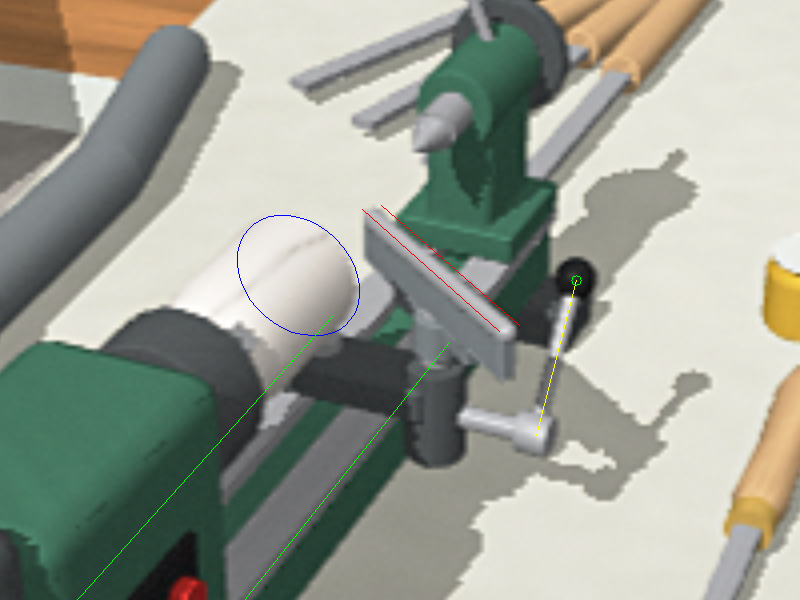

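```bash
python3 - <<'E'
from h import *
p=np.load('p.npy')
from fit import model
M=model(p);ez=np.array([0,0,1])
for c,(x0,y0,w,h) in dict(scene=(255,230,200,150),side=(200,170,160,120)).items():
    im=cv2.imread(f'pics/{c}0.png');s=4 if c=='scene' else 5
    big=cv2.resize(im[y0:y0+h,x0:x0+w],None,fx=s,fy=s,interpolation=cv2.INTER_LANCZOS4)
    big=np.clip(big.astype(float)*1.8,0,255).astype(np.uint8) if c=='scene' else big
    L=M['mouth']-.185*ez
    P=lambda X:tuple(int(v) for v in (proj(c,X)-[x0,y0]+.5)*s)
    for sg in(1,-1): cv2.line(big,P(L+sg*.038*M['ex']-.30*M['ey']+.085*ez),P(L+sg*.038*M['ex']+.19*M['ey']+.085*ez),(0,0,255),1)
    cv2.imwrite(f'pics/bed_{c}.png',big)
E
```

```text
(no output)
```

View pics/bed_scene.png

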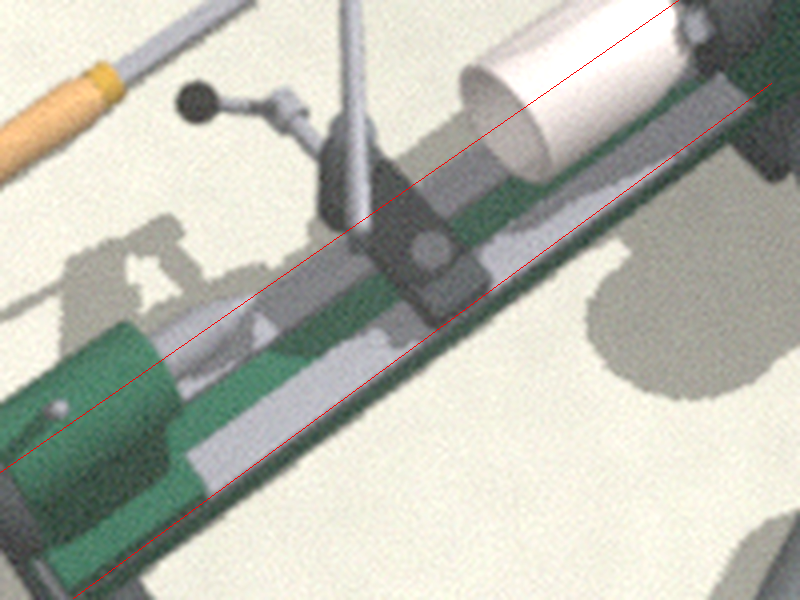

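View pics/bed_side.png

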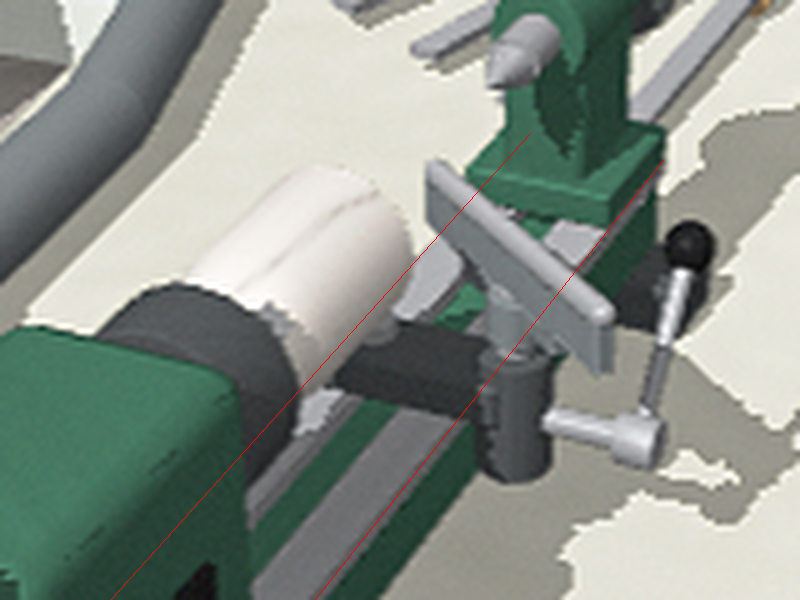

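```bash
python3 -m inch '0 0 -0.018 0 0 0.0825 0; 0 0 -0.018 0 0 0.0825 0; 0 0 -0.018 0 0 0.0825 0; 0 0 -0.018 0 0 0.0825 0; 0 0 0 0 0 0 0'; python3 -m inch '-0.0114 0.0296 0 0 0 0 0; -0.0114 0.0296 0 0 0 0 0; -0.0114 0.0296 0 0 0 0 0; -0.0114 0.0296 0 0 0 0 0; -0.0114 0.0296 0 0 0 0 0; -0.0114 0.0296 0 0 0 0 0; -0.0114 0.0296 0 0 0 0 0; -0.0114 0.0296 0 0 0 0 0; -0.0114 0.0296 0 0 0 0 0; -0.0114 0.0296 0 0 0 0 0; -0.0114 0.0296 0 0 0 0 0; -0.0114 0.0296 0 0 0 0 0; -0.0114 0.0296 0 0 0 0 0; -0.0114 0.0296 0 0 0 0 0; -0.0114 0.0296 0 0 0 0 0; -0.0114 0.0296 0 0 0 0 0; -0.0114 0.0296 0 0 0 0 0; -0.0114 0.0296 0 0 0 0 0; -0.0114 0.0296 0 0 0 0 0; -0.0114 0.0296 0 0 0 0 0'
cat > rel.py <<'E'
from fit import *
def rel():
    s=r.get_state();M=model(np.load('p.npy'));d=np.array(s['tcp_pos'])-M['A']
    from scipy.spatial.transform import Rotation as Q
    R=Q.from_euler('xyz',s['eef_rot'],degrees=True).as_matrix()
    print('t',s['time_s'],'ex,ey,z mm',np.round([d@M['ex']*1e3,d@M['ey']*1e3,d[2]*1e3],1),'rot',np.round(s['eef_rot'],2),'ylat',np.round(np.degrees(R[:,1]@M['ex']),2),'F',np.round([np.dot(s['contact_force'],M['ex']),np.dot(s['contact_force'],M['ey']),s['contact_force'][2]],1),'w',round(s['gripper_width'],4))
if __name__=='__main__':rel()
E
python3 rel.py
```

```text
time_s: 1.07
tcp_pos: [0.1532, -0.6589, 0.3031]
eef_rot: [-179.7, 0.1, 173.9]
contact_force: [0.4, -1.0, 1.5]
gripper_width: 0.0594
time_s: 2.73
tcp_pos: [0.44, -0.0899, 0.2988]
eef_rot: [180.0, 0.1, 174.3]
contact_force: [0.6, -0.6, -0.5]
gripper_width: 0.0006
t 2.7333 ex,ey,z mm [-126.  -107.8  298.8] rot [1.7998e+02 5.0000e-02 1.7426e+02] ylat -0.08 F [ 0.7 -0.5 -0.5] w 0.0006
```

```bash
python3 -m inch '-0.008 0.0234 0 0 0 0 0; -0.008 0.0234 0 0 0 0 0; -0.008 0.0234 0 0 0 0 0; -0.008 0.0234 0 0 0 0 0; -0.008 0.0234 0 0 0 0 0; 0 0 0 0 0 0 0; 0 0 0 0 0 0 0'
python3 - <<'E'
from rel import *
rel();snap('wrist','w1');snap('scene','s1')
M=model(np.load('p.npy'))
im=cv2.imread('pics/w1.png')
for k in('e1','e2','hub','ball','mouth'):
    u=proj('wrist',M[k]);print(k,u.round());cv2.circle(im,tuple(int(v) for v in u),4,(0,0,255),1)
cv2.imwrite('pics/w1a.png',im)
E
```

```text
time_s: 3.32
tcp_pos: [0.4915, 0.0218, 0.2981]
eef_rot: [-180.0, -0.0, 174.3]
contact_force: [-0.3, -0.9, 0.1]
gripper_width: 0.0006
t 3.3167 ex,ey,z mm [-86.1   8.6 298.1] rot [-1.7998e+02 -4.0000e-02  1.7433e+02] ylat -0.16 F [-0.2 -1.   0.1] w 0.0006
e1 [371. 269.]
e2 [250. 410.]
hub [309. 232.]
ball [231. 256.]
mouth [369. 415.]
```

View pics/w1a.png

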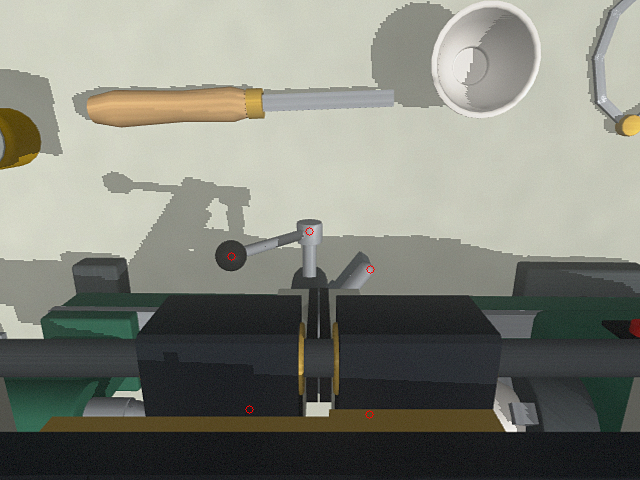

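View pics/s1.png

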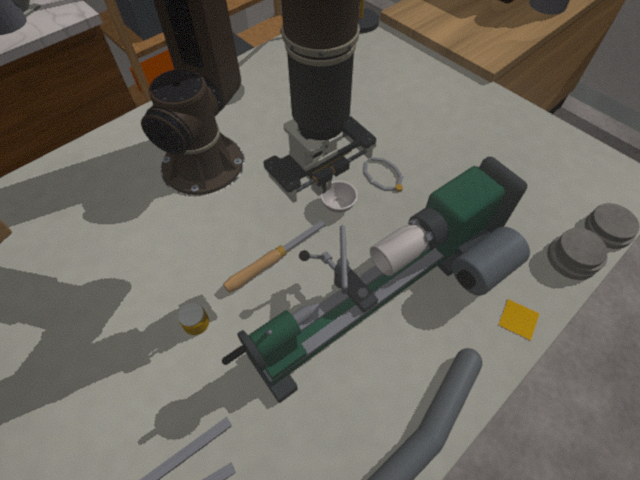

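```bash
python3 -m inch '0 0 0.02 0 0 0 0; 0 0 0.02 0 0 0 0; 0 0 0.02 0 0 0 0; 0 0.001 0.02 0 0 0 0; 0 0.001 0.02 0 0 0 0; 0 0.001 0.02 0 0 0 0; 0 0 0.02 0 0 0 0; 0 0 0 0 0 0 0; 0 0 0 0 0 0 0'
cat > look.py <<'E'
import sys
from rel import *
n=sys.argv[1]
rel()
a=snap('scene','t');b=snap('side','t');w=snap('wrist','w'+n)
A=cv2.resize(a[200:320,280:440],None,fx=3.75,fy=3.75,interpolation=cv2.INTER_CUBIC)
A=np.clip(A*1.6,0,255).astype(np.uint8)
B=cv2.resize(b[170:290,250:370],None,fx=3.75,fy=3.75,interpolation=cv2.INTER_CUBIC)
C=np.hstack([A,B]);C=cv2.resize(C,(800,int(C.shape[0]*800/C.shape[1])))
cv2.imwrite(f'pics/l{n}.png',C[:,:,::-1])
E
python3 look.py 2
```

```text
time_s: 4.17
tcp_pos: [0.491, 0.0229, 0.1585]
eef_rot: [-179.9, -0.1, 174.2]
contact_force: [1.0, 0.0, 0.4]
gripper_width: 0.0002
t 4.1667 ex,ey,z mm [-86.7   9.6 158.5] rot [-1.7994e+02 -8.0000e-02  1.7417e+02] ylat 0.01 F [1.  0.1 0.4] w 0.0002
```

View pics/l2.png

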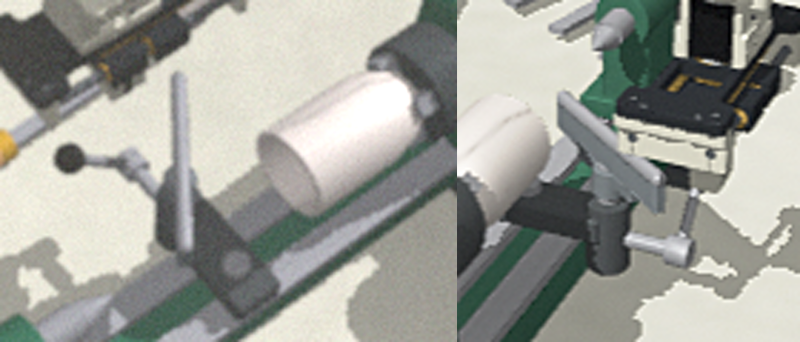

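View pics/w2.png

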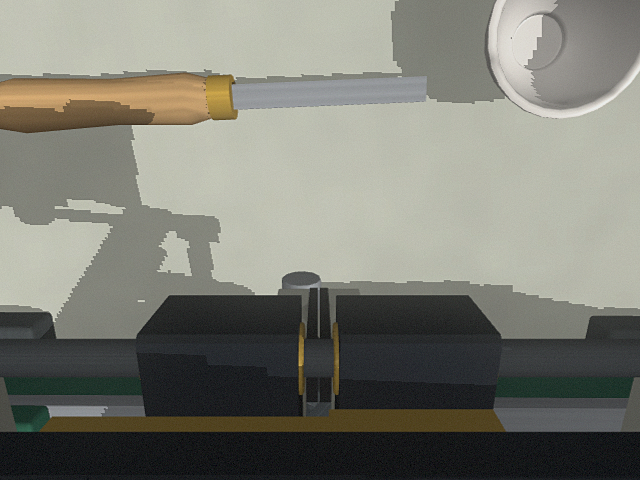

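```bash
python3 -m inch '-0.008 0 0 0 0 0 0; -0.008 0 0 0 0 0 0; -0.008 0 0 0 0 0 0; 0 0 0 0 0 0 0'; python3 rel.py; python3 -m inch '-0.003 0.001 0 0 0 0 0; -0.003 0.002 0 0 0 0 0; -0.003 0.002 0 0 0 0 0; -0.003 0.002 0 0 0 0 0'; python3 rel.py; python3 -m inch '-0.003 0.002 0 0 0 0 0; -0.003 0.002 0 0 0 0 0; -0.003 0.002 0 0 0 0 0'; python3 look.py 3
```

```text
time_s: 4.65
tcp_pos: [0.5175, 0.0215, 0.1588]
eef_rot: [180.0, 0.1, 174.2]
contact_force: [-0.7, -0.1, 0.7]
gripper_width: 0.0005
t 4.65 ex,ey,z mm [-60.2  10.9 158.8] rot [1.7999e+02 6.0000e-02 1.7420e+02] ylat -0.03 F [-0.7 -0.2  0.7] w 0.0005
time_s: 4.98
tcp_pos: [0.5263, 0.0268, 0.1578]
eef_rot: [-179.9, -0.2, 174.2]
contact_force: [-6.3, -1.2, 1.0]
gripper_width: 0.0002
t 4.9833 ex,ey,z mm [-51.9  17.1 157.8] rot [-179.92   -0.23  174.18] ylat -0.01 F [-6.2 -1.9  1. ] w 0.0002
time_s: 5.23
tcp_pos: [0.5356, 0.0322, 0.1576]
eef_rot: [-179.9, -0.3, 174.2]
contact_force: [-7.8, 1.1, 1.7]
gripper_width: 0.0005
t 5.2333 ex,ey,z mm [-43.3  23.3 157.6] rot [-179.94   -0.26  174.18] ylat -0.01 F [-7.9  0.3  1.7] w 0.0005
```

View pics/l3.png

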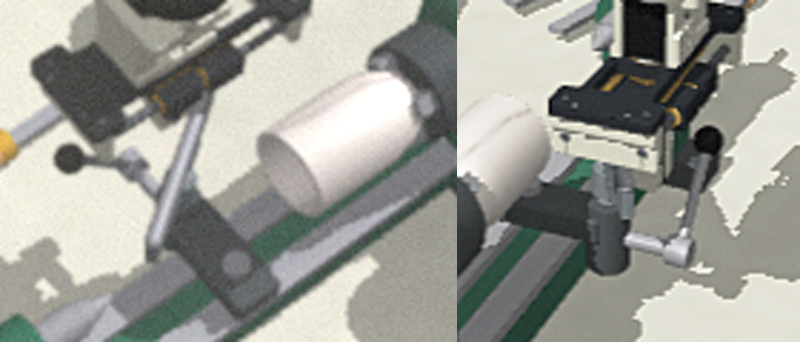

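```bash
python3 -m inch '-0.003 0.002 0 0 0 0 0; -0.003 0.002 0 0 0 0 0; -0.003 0.002 0 0 0 0 0; -0.003 0.002 0 0 0 0 0; -0.003 0.002 0 0 0 0 0; -0.003 0.001 0 0 0 0 0; 0 0 0 0 0 0 0'; python3 look.py 4
```

```text
time_s: 5.97
tcp_pos: [0.5565, 0.0411, 0.1579]
eef_rot: [-179.9, -0.1, 174.2]
contact_force: [-3.7, -2.0, -3.0]
gripper_width: 0.0008
t 5.9667 ex,ey,z mm [-23.4  34.4 157.9] rot [-1.7995e+02 -8.0000e-02  1.7420e+02] ylat -0.02 F [-3.5 -2.3 -3. ] w 0.0008
```

View pics/l4.png

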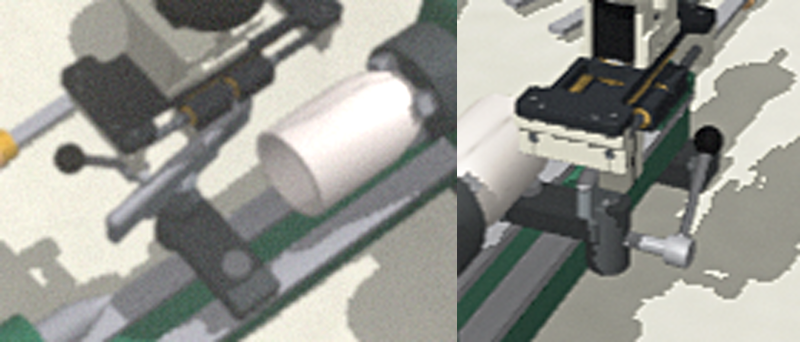

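```bash
cat > th.py <<'E'
from rel import *
M=model(np.load('p.npy'))
def angs(c,edges):  # list of pixel pts on bar top
    P=[atz(c,e,.18) for e in edges];
    for p in P:
        d=p-M['A'];print('ex,ey',np.round([d@M['ex']*1e3,d@M['ey']*1e3],1))
    d=P[0]-P[1]; print('theta dir',round(float(np.arctan2(-(d@M['ex']),d@M['ey'])),3))
E
python3 - <<'E'
from th import *
im=cv2.imread('pics/t.png')
a=snap('scene','s4')
cv2.imwrite('pics/s4z.png',np.clip(cv2.resize(a[210:290,300:400],None,fx=8,fy=7.5,interpolation=cv2.INTER_CUBIC)*1.6,0,255).astype(np.uint8)[:,:,::-1])
E
```

```text
(no output)
```

View pics/s4z.png

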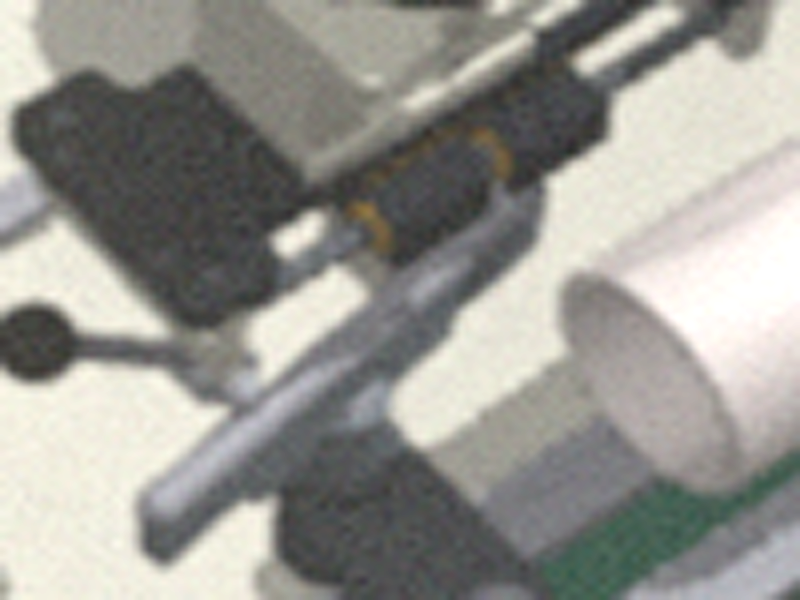

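```bash
python3 - <<'E'
from th import *
angs('scene',[(365.0,234.5),(320,276)])
for th in(0,.1,.15,.2,.25,.3):
    p=np.load('p.npy').copy();p[3]=th;m=model(p);print(th,proj('scene',m['e1']).round(1),proj('scene',m['e2']).round(1))
E
```

```text
ex,ey [-9.5 66.8]
ex,ey [ 12.3 -70. ]
theta dir 0.158
0 [370.8 235.5] [314.4 273. ]
0.1 [368.4 233.3] [316.7 275.6]
0.15 [367.1 232.2] [318.  276.7]
0.2 [365.8 231.3] [319.4 277.9]
0.25 [364.4 230.3] [320.8 278.9]
0.3 [362.9 229.5] [322.3 279.9]
```

```bash
python3 -m inch '-0.002 0.001 0 0 0 0 0; -0.002 0.001 0 0 0 0 0; -0.002 0 0 0 0 0 0; 0 0 0 0 0 0 0'; cat > zz.py <<'E'
import sys
from th import *
rel()
a=snap('scene','s'+sys.argv[1])
cv2.imwrite('pics/z%s.png'%sys.argv[1],np.clip(cv2.resize(a[210:290,300:400],None,fx=8,fy=7.5,interpolation=cv2.INTER_CUBIC)*1.6,0,255).astype(np.uint8)[:,:,::-1])
E
python3 zz.py 5
```

```text
time_s: 6.5
tcp_pos: [0.5631, 0.0428, 0.1586]
eef_rot: [180.0, 0.0, 174.2]
contact_force: [-2.6, -2.1, -0.9]
gripper_width: 0.0004
t 6.5 ex,ey,z mm [-17.   36.7 158.6] rot [180.    0.  174.2] ylat -0.03 F [-2.4 -2.4 -0.9] w 0.0004
```

View pics/z5.png

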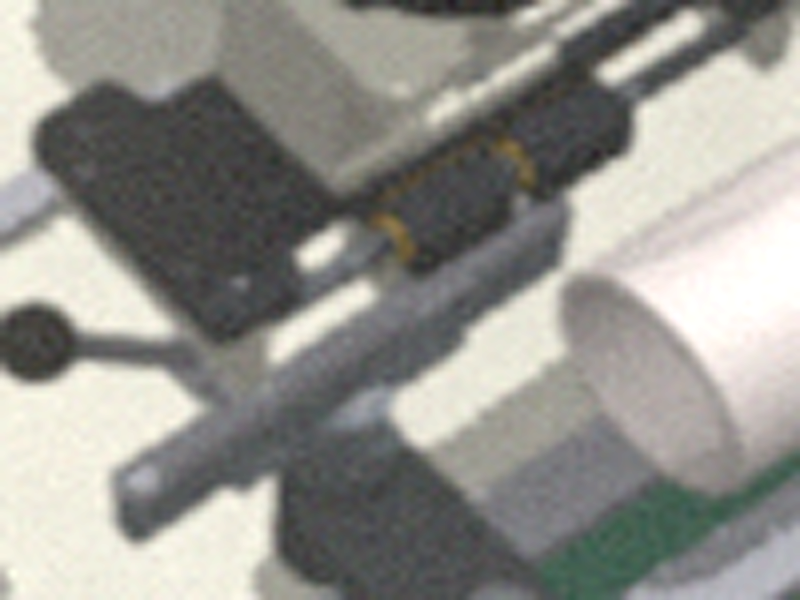

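```bash
python3 - <<'E'
from th import *
angs('scene',[(368.4,236.7),(316.5,272.7)])
# front/upper edge line of top in zoom
z=lambda u,v:(300+u/8-.5,210+v/7.5-.5)
angs('scene',[z(440,265),z(125,470)]) 
angs('scene',[z(480,265),z(165,480)]) 
E
```

```text
ex,ey [-0.8 68.9]
ex,ey [  2.  -71.1]
theta dir 0.02
ex,ey [-2.9 32.3]
ex,ey [ -0.7 -72.6]
theta dir 0.021
ex,ey [ 3.4 40.7]
ex,ey [  7.9 -66.4]
theta dir 0.041
```

```bash
python3 -m inch '-0.0012 0 0 0 0 0 0; 0 0 0 0 0 0 0; 0 0 0 0 0 0 0'; python3 rel.py; python3 -m inch '0.01 0 0 0 0 0 0; 0.02 0 0 0 0 0 0; 0.03 0 0 0 0 0 0; 0.04 0 0 0 0 0 0;0 0 0 0 0 0 0'; python3 zz.py 6; python3 -c "
from h import *
b=snap('side','d6');cv2.imwrite('pics/dz6.png',cv2.resize(b[170:290,230:390],None,fx=5,fy=5,interpolation=cv2.INTER_CUBIC)[:,:,::-1])
snap('wrist','w6')"
```

```text
time_s: 6.8
tcp_pos: [0.5641, 0.0428, 0.1586]
eef_rot: [180.0, 0.0, 174.2]
contact_force: [-3.8, -0.5, -2.3]
gripper_width: 0.0003
t 6.8 ex,ey,z mm [-16.   36.8 158.6] rot [1.7999e+02 1.0000e-02 1.7420e+02] ylat -0.03 F [-3.8 -0.9 -2.3] w 0.0003
time_s: 7.22
tcp_pos: [0.4595, 0.0523, 0.1587]
eef_rot: [179.9, 0.0, 174.2]
contact_force: [-1.1, -0.6, -0.9]
gripper_width: 0.0005
t 7.2167 ex,ey,z mm [-121.    35.7  158.7] rot [1.7990e+02 1.0000e-02 1.7418e+02] ylat -0.01 F [-1.1 -0.7 -0.9] w 0.0005
```

View pics/z6.png

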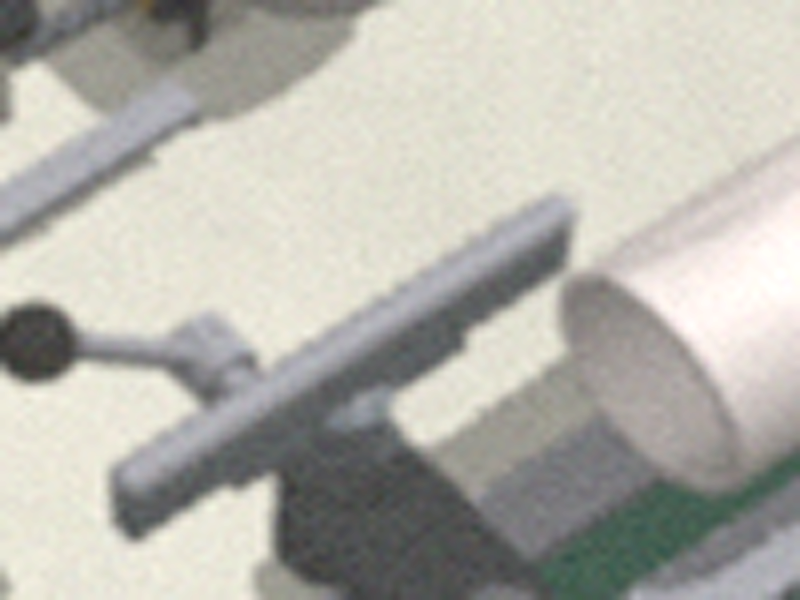

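View pics/dz6.png

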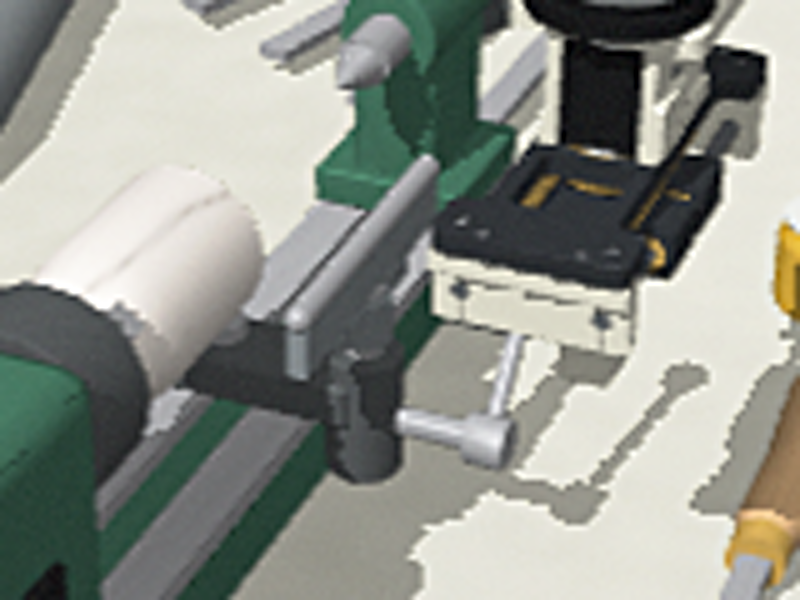

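View pics/w6.png

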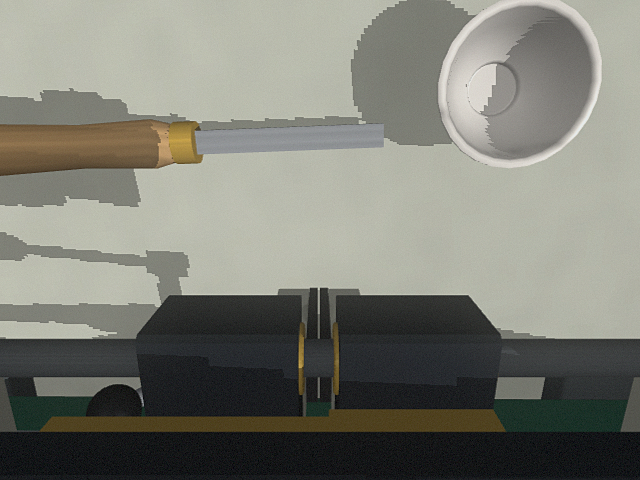

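```bash
python3 - <<'E'
from th import *
z=lambda u,v:(300+u/8-.5,210+v/7.5-.5)
d=lambda u,v:(230+u/5-.5,170+v/5-.5)
print('scene');angs('scene',[z(552,194),z(113,466)]);angs('scene',[z(572,210),z(143,487)])
print('side');angs('side',[d(288,312),d(416,160)]);angs('side',[d(308,320),d(437,163)])
def line(c,pts,zz,ref=.0):
    P=[atz(c,e,zz) for e in pts];v=P[0]-P[1];print(c,'dir vs ey',round(float(np.arctan2(-(v@M['ex']),v@M['ey'])),3))
# bed edges: side front top edge, scene back edge
line('side',[d(178,562),d(330,380+10)],.085)
b=lambda u,v:(255+u/4-.5,230+v/4-.5)
line('scene',[b(752,100),b(205,497)],.085)
line('scene',[b(718,75),b(187,455)],.085)
E
```

```text
scene
ex,ey [-3.3 71.3]
ex,ey [ -3.5 -74.3]
theta dir -0.002
ex,ey [ 4.1 72. ]
ex,ey [  6.2 -72.1]
theta dir 0.015
side
ex,ey [ 3.5 75.1]
ex,ey [  4.5 -67.8]
theta dir 0.007
ex,ey [-6.5 77.6]
ex,ey [ -5.3 -68.9]
theta dir 0.009
side dir vs ey -0.04
scene dir vs ey -0.007
scene dir vs ey -0.005
```

```bash
python3 -m inch '0 0 -0.02 0 0 0 0; 0 0 -0.025 0 0 0 0; -0.0148 -0.0228 0 0 0 0 0; -0.0148 -0.0228 0 0 0 0 0; -0.0148 -0.0228 0 0 0 0 0; -0.0148 -0.0228 0 0 0 0 0; 0 0 0.015 0 0 0 0; 0 0 0.015 0 0 0 0; 0 0 0 0 0 0 0; 0 0 0 0 0 0 0'; python3 look.py 7
```

```text
time_s: 8.2
tcp_pos: [0.515, -0.0443, 0.1733]
eef_rot: [-180.0, -0.0, 174.2]
contact_force: [-0.5, -0.4, 0.6]
gripper_width: 0.0005
t 8.2 ex,ey,z mm [-56.  -54.8 173.3] rot [-1.7996e+02 -4.0000e-02  1.7417e+02] ylat -0.0 F [-0.5 -0.5  0.6] w 0.0005
```

View pics/l7.png

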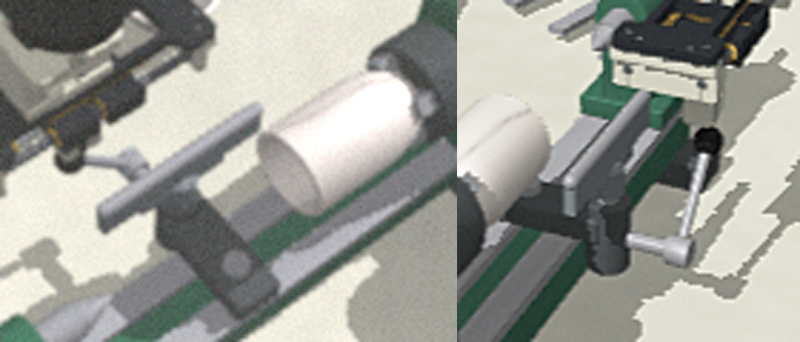

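View pics/w7.png

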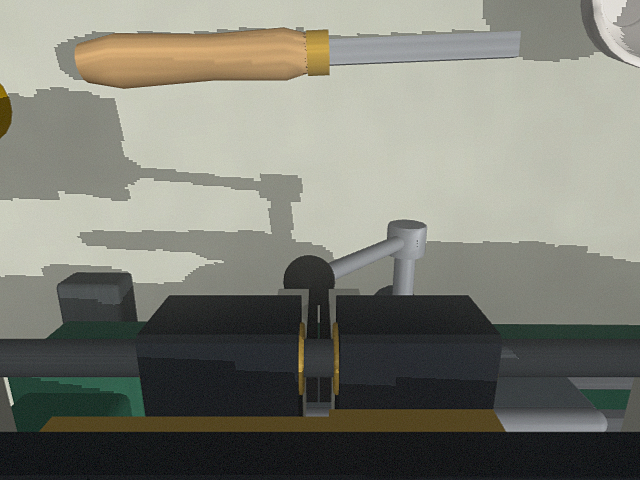

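```bash
python3 -m inch '0.002 -0.0025 0.004 0 0 0 0; 0.002 -0.0025 0.004 0 0 0 0; 0 -0.0042 0.0042 0 0 0 0; 0 -0.0042 0.0042 0 0 0 0'; python3 rel.py; python3 -m inch '0 -0.0032 0.004 0 0 0 0; 0 -0.0032 0.004 0 0 0 0;0 -0.0025 0.004 0 0 0 0; 0 -0.0025 0.004 0 0 0 0'; python3 look.py 8
```

```text
time_s: 8.68
tcp_pos: [0.509, -0.0574, 0.1578]
eef_rot: [-180.0, 0.1, 174.3]
contact_force: [-1.7, -1.8, 8.2]
gripper_width: 0.0002
t 8.6833 ex,ey,z mm [-60.6 -68.4 157.8] rot [-1.7997e+02  6.0000e-02  1.7426e+02] ylat -0.09 F [-1.5 -2.   8.2] w 0.0002
time_s: 9.02
tcp_pos: [0.5076, -0.0705, 0.1423]
eef_rot: [-179.8, 0.0, 174.3]
contact_force: [-2.7, -10.0, 12.1]
gripper_width: 0.0006
t 9.0167 ex,ey,z mm [-60.7 -81.6 142.3] rot [-1.7982e+02  2.0000e-02  1.7425e+02] ylat -0.08 F [ -1.6 -10.2  12.1] w 0.0006
```

View pics/l8.png

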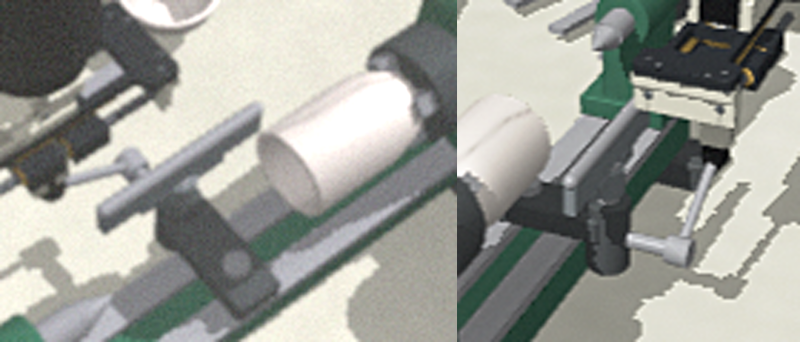

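View pics/w8.png

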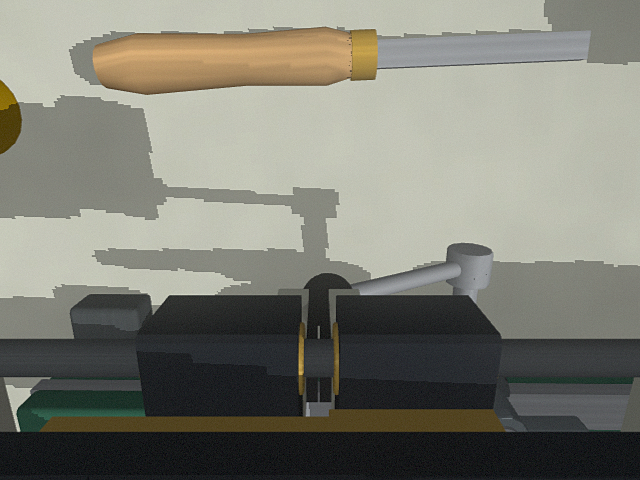

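```bash
python3 -m inch '0 -0.0026 0.004 0 0 0 0; 0 -0.002 0.004 0 0 0 0; 0 -0.002 0.004 0 0 0 0; 0 -0.0018 0.004 0 0 0 0'; python3 rel.py; python3 -m inch '0 -0.0015 0.004 0 0 0 0; 0 -0.0013 0.004 0 0 0 0; 0 -0.001 0.003 0 0 0 0; 0 0 0 0 0 0 0'; python3 look.py 9
```

```text
time_s: 9.5
tcp_pos: [0.5067, -0.0789, 0.1261]
eef_rot: [-179.8, 0.0, 174.2]
contact_force: [-1.9, -9.2, 8.5]
gripper_width: 0.0003
t 9.5 ex,ey,z mm [-60.7 -90.  126.1] rot [-1.7983e+02  3.0000e-02  1.7424e+02] ylat -0.07 F [-0.9 -9.3  8.5] w 0.0003
time_s: 9.83
tcp_pos: [0.5063, -0.0819, 0.1142]
eef_rot: [-179.9, -0.0, 174.2]
contact_force: [-0.6, -3.6, 3.3]
gripper_width: 0.0004
t 9.8333 ex,ey,z mm [-60.9 -93.1 114.2] rot [-1.7990e+02 -1.0000e-02  1.7421e+02] ylat -0.04 F [-0.2 -3.7  3.3] w 0.0004
```

View pics/l9.png

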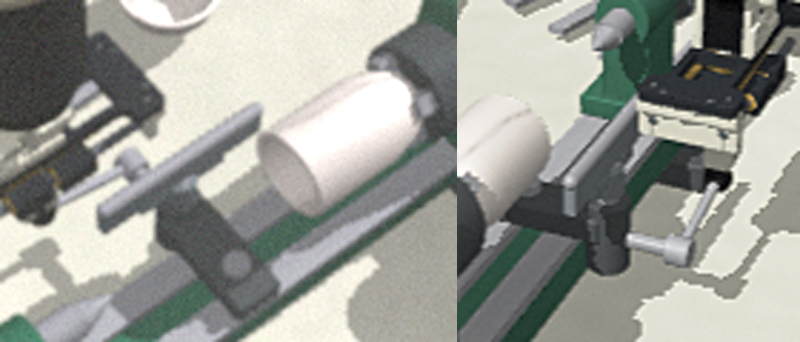

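View pics/w9.png

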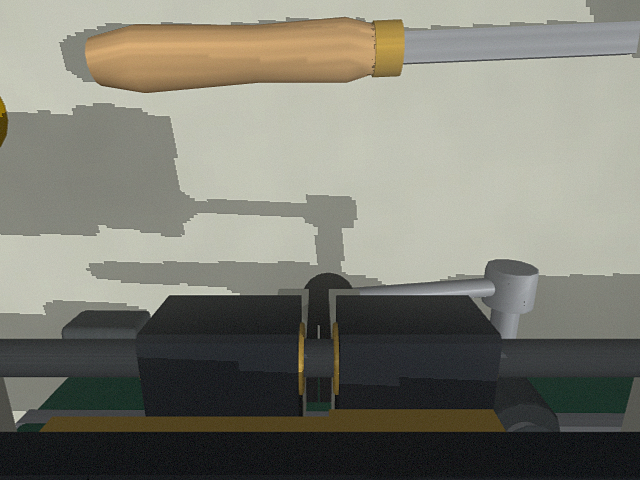

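```bash
python3 -m inch '0 -0.0005 0.001 0 0 0 0; 0 0 0.001 0 0 0 0; 0 0 0 0 0 0 0'; python3 rel.py; python3 -m inch '0 0 0.001 0 0 0 0; 0 0 0.001 0 0 0 0; 0 0 0 0 0 0 0'; python3 rel.py
```

```text
time_s: 10.23
tcp_pos: [0.5065, -0.0812, 0.1123]
eef_rot: [-180.0, 0.0, 174.2]
contact_force: [-1.5, -5.0, 6.2]
gripper_width: 0.0003
t 10.2333 ex,ey,z mm [-60.7 -92.4 112.3] rot [-179.97    0.    174.22] ylat -0.05 F [-1.  -5.1  6.2] w 0.0003
time_s: 10.48
tcp_pos: [0.5067, -0.0814, 0.1116]
eef_rot: [-179.9, 0.0, 174.3]
contact_force: [-5.4, -4.7, 18.4]
gripper_width: 0.0002
t 10.4833 ex,ey,z mm [-60.5 -92.6 111.6] rot [-1.7994e+02  4.0000e-02  1.7426e+02] ylat -0.09 F [-4.9 -5.2 18.4] w 0.0002
```

```bash
python3 -m inch '0 0 0.0005 0 0 0 0; 0 0 0 0 0 0 0'; python3 rel.py; python3 -m inch '0 0 -0.002 0 0 0 0; 0 0 -0.004 0 0 0 0; 0 0 -0.01 0 0 0 0; 0 0 -0.02 0 0 0 0; 0 0 -0.03 0 0 0 0; 0 0 -0.03 0 0 0 0; 0.02 0 -0.03 0 0 0 0; 0.035 0 -0.01 0 0 0 0; 0.035 0 0 0 0 0 0; 0.035 0 0 0 0 0 0; 0.03 0 0 0 0 0 0; 0 0 0 0 0 0 0; 0 0 0 0 0 0 0'; python3 zz.py 10;  python3 -c "
from h import *
b=snap('side','d10');cv2.imwrite('pics/dz10.png',cv2.resize(b[170:290,230:390],None,fx=5,fy=5,interpolation=cv2.INTER_CUBIC)[:,:,::-1])"
```

```text
time_s: 10.65
tcp_pos: [0.5068, -0.0814, 0.1115]
eef_rot: [-179.9, 0.1, 174.3]
contact_force: [-6.1, -3.4, 21.1]
gripper_width: 0.0002
t 10.65 ex,ey,z mm [-60.4 -92.6 111.5] rot [-1.7994e+02  6.0000e-02  1.7426e+02] ylat -0.09 F [-5.7 -4.  21.1] w 0.0002
time_s: 11.73
tcp_pos: [0.3515, -0.0647, 0.2466]
eef_rot: [179.9, 0.2, 174.3]
contact_force: [0.2, 0.5, 0.4]
gripper_width: 0.0007
t 11.7333 ex,ey,z mm [-216.6  -91.7  246.6] rot [1.7988e+02 1.6000e-01 1.7429e+02] ylat -0.12 F [0.1 0.5 0.4] w 0.0007
```

View pics/z10.png

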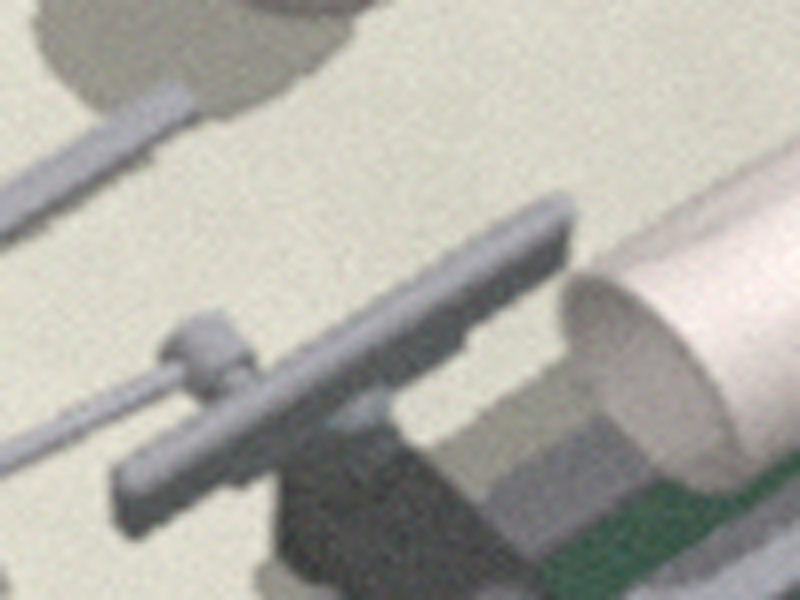

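View pics/dz10.png

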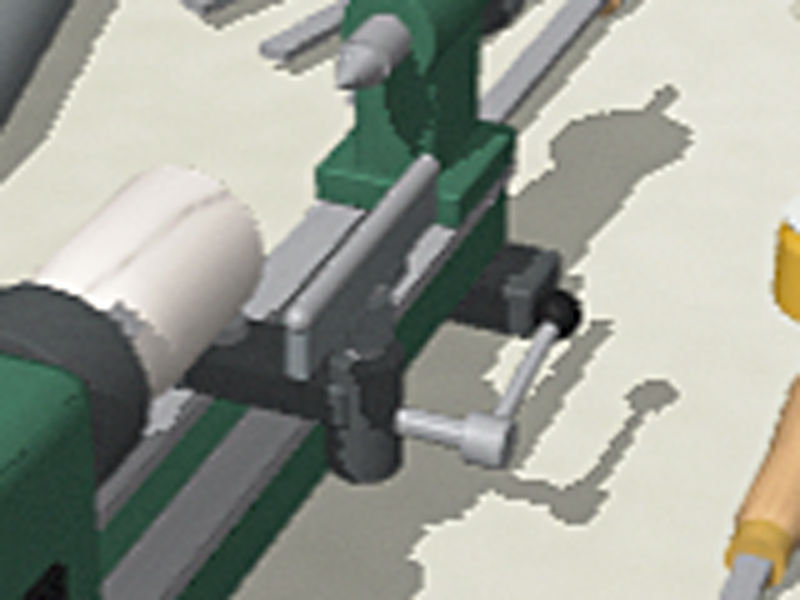

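View pics/s10.png

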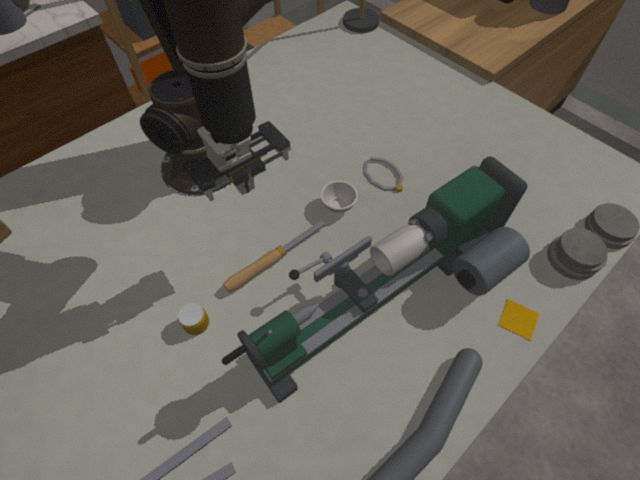

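```bash
python3 - <<'E'
from th import *
p=np.load('p.npy')
for lv in(.7,.745,.785,.82):
    p[4]=lv;m=model(p);print(lv,proj('scene',m['ball']).round(1),proj('side',m['ball']).round(1))
c=cv2.imread('pics/s10.png');d=cv2.imread('pics/d10.png')
for n,im in(('s',c),('d',d)):
    g=cv2.cvtColor(im,cv2.COLOR_BGR2GRAY)
    (x0,x1,y0,y1)=(282,307,262,285) if n=='s' else (330,352,220,245)
    k=(g[y0:y1,x0:x1]<30).astype(np.uint8);ys,xs=np.nonzero(k);print(n,xs.mean()+x0,ys.mean()+y0,len(xs))
E
```

```text
0.7 [294.3 272.5] [341.1 230.4]
0.745 [294.1 273.6] [341.1 231.7]
0.785 [293.9 274.5] [341.2 232.8]
0.82 [293.8 275.3] [341.2 233.9]
s nan nan 0
d 341.6666666666667 232.33333333333334 27<stdin>:9: RuntimeWarning: Mean of empty slice.
  ret = ret.dtype.type(ret / rcount)
```

```bash
python3 -c "
from plant import r
print(r.close_job())"
```

```text
the job is handed in; nothing more can be done
None
```

The rest now stands parallel to the bed beside the cup, the clamp lever is down at its stop, and the hand is clear. I handed the job in at about 12 s.

- **Rest:** I pushed the headstock-side end round with the closed fingertips, from about 0.92 rad. The last camera checks put it between -0.002 and 0.015 rad of parallel. The picture taken after clamping shows the same position. A gap to the cup is visible, and I saw no sign that the rest lifted.
- **Lever:** I pressed the ball down until the force rose from about 6 N to 21 N with almost no further movement, which I took as the stop. The pictures put the ball within about 1 px of its tight position (about 0.77 rad or more, against 0.785). In the scene picture I could only judge the ball by eye, because the automatic check there found nothing.
- **After the job:** The hand stood well back over the open bench and the force reading was near zero. The bowl, gouge, calipers and tin look unmoved in the final scene picture.
- **Disagreements:** The trained networks mixed up the rest points and the hub in the first views, so I used pixel positions read from the pictures and a fitted model instead. One check of the bed's direction, on a short edge in the side view, was off by 0.04 rad. The longer edges in the scene view agreed to within 0.01 rad, so I relied on those.

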